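Shut and latch the waffle iron

ROBOT

A 6-joint arm with a two-finger parallel gripper is mounted at the origin on the work surface. World frame = base frame: x ahead of the robot, y to its left, z up, the work surface at z = 0. Lengths are in m, angles in rad, forces in N, time in s.
With the tool pointing down it reaches from about 0.35 to 0.925 m from the base axis. Payload 6.4 kg.
Tool frame: the origin (TCP) lies midway between the tips of the shut fingers; the grasp point (between the pads) lies 19 mm behind it; z points along the fingers, y is the line along which they close (so a half turn about z gives the same grasp; the last joint's range is limited). The gripper opens to 94 mm and grips with 3 to 60 N. Pads are 16 mm wide; open, the fingers measure 119 mm over their backs; the gripper's body (75 mm by 177 mm) begins 78 mm behind the grasp point.
Start: joints at [0.939, 0.245, 1.558, -0, 1.339, -0.174], TCP at [0.287, 0.583, 0.205] pointing down, gripper open.
Joint ranges: [-3.13, 3.13], [-1.02, 2.26], [0.13, 2.54], [-0.95, 4.09], [0.21, 2.88], [-2.74, 2.74]. Speed limits (rad/s): [2.57, 2.57, 3.14, 3.14, 3.14, 3.14].

INTERFACE

Orientations are given as a unit quaternion [x, y, z, w].
In Python, from station import manip gives the robot as it stands.
- The arm moves only by the shell command python3 -m pendant 'ROWS' [FORCE]. ROWS is text: rows parted by semicolons, each of 7 numbers parted by spaces: the shift along the tool's x, y, z in mm, then the turn, a rotation vector about the tool's x, y, z in degrees, then the opening, from 0 (shut) to 1 (fully open). A call has 1 to 12 rows; each row shifts and turns the commanded pose from where the row before left it, along the tool's axes as they then stand; what a row does not reach is not made up. A row lasts 1/8 s, in which the tool goes at most 62.5 mm and 10.7 degrees, less where a joint would pass 70% of its speed; a pose out of reach is approached as far as the arm can. A call is refused whole if a number of a shift passes 62.5 or a number of a turn 10.7, either way. A call with a gripper value outside its range is refused whole. The fingers move at their own pace and stop on an object; FORCE is the grip in N (left out, the last holds). Time passes only in rows, so rows that do not move let the fingers close. It gives the time, the measured TCP pose, the force, the opening and the grip force at its end, in the units of the state.
- manip.sense(): the state, without advancing time (a new reading comes with each control period).
- manip.read_camera(name): name is "scene" or "top"; returns the picture (420x560x3 uint8, red, green, blue); there is no depth.
- manip.get_calibration(name): a dict with "fx", "fy", "cx", "cy" (pixels), "T" (4x4, takes a point from camera to world coordinates). Camera axes: x right, y down, z forward; pixel columns grow to the right and rows downward; lengths in m; the calibration is good to about 2 mm. A picture is of the moment at which its call begins. get_calibration takes no time and is no camera call.
- manip.job_done(): hands the job in; it is judged then, once.
The state is a dict: "t": time; "q": joint angles; "joint_vel": joint speeds; "joint_efforts": joint torques, N m; "tool_pos": TCP position; "eef_rot": TCP orientation; "force": force on the tool from outside, world axes, zero at the start; "moment": the same for the moment, N m; "grip_width": finger opening in m; "grip_force": force on a finger pad.
Only numpy, scipy, OpenCV 4.12 (cv2) and the standard library are available. Lean on these libraries where they do the work, as an engineer would, in place of code of your own. Each camera call takes 0.05 s, during which the arm holds its last target. There are 200 camera calls.

TASK

The waffle iron has been left gaping: with the fingertips, push its lid down until it is fully shut, and only then push the red latch sideways across the front, as far as it goes, so that its claw hooks over the steel tongue of the lid. Only push: do not swing the lid wide open, do not lift or shove the iron from its place, and leave the other things on the shelf alone. Finish with the hand clear.

Things in the scene. Friction and masses are not known exactly. Their poses are not given: they have to be found in the camera images.
- iron: Black plastic waffle iron, about 2.3 kg, standing loose on four rubber feet (10 N or more sideways can slide it). Its lower half is 240 (x) x 250 (y) x 58 mm high; origin on the shelf under the middle of the lower half, x towards the hinge at the back, so the front with the latch looks to its -x, its y to the left as seen from the robot, z up. Shut, the lid's top is 106 mm above the shelf.
- lid (a joint): Lid angle in rad: 0 is fully shut, grows as the front edge rises. Stiff hinge: the lid (0.4 kg) stays wherever it is left and never falls by itself, and needs about 1 to 4 N of push near its front edge all the way down to the stop. Starts at 0.45 to 0.95.
- lid_hinge (a point): Point on the hinge axis, in the middle of the iron's back edge: x +120 mm, z +61 mm in the iron's frame. The axis runs along the iron's y.
- lid_press (a point): Point on the flat outer (upper) face of the lid, midway across, 40 mm back from its front edge; it swings with the lid. In the lid's own frame it is 200 mm forward (-x) of the hinge axis and 45 mm above it. The lid is 40 mm thick, 240 mm long and 250 mm wide; from the middle of its front edge a steel tongue 16 mm wide sticks out 22 mm (at 65 to 80 mm above the shelf when shut).
- latch (a joint): Travel of the red latch in m along the iron's +y (to the left, towards the middle of the front): 0 is fully open, 0.055 is fully across against its stop, where it sits centred on the lid's tongue with its claw over it. It drags with about 2 N and stays where it is left. Starts at 0 to 0.015.
- latch_top (a point): Point on top of the red latch's post, 100 mm above the shelf. The latch is a red claw at the front of the iron, 26 mm wide (along y); its post reaches 6 mm to either side of this point in x, from 28 to 100 mm high, and its top 14 mm reach back towards the lid to 28 mm behind this point. It runs before a grey rail whose top is 47 mm high. It lies 152 mm before the iron's origin.
- jar: Empty clear glass jar with a steel lid, 76 mm across, 130 mm tall, origin under its foot. Bystander.
- mug: Blue mug, 80 mm across, 90 mm tall, origin under its foot. Bystander.
- tin: Yellow tin, 70 mm across, 100 mm tall, origin under its foot. Bystander.
- ladle: Steel ladle lying on the shelf, 330 mm long along its x axis, bowl at +x, handle 10 mm thick; origin under its middle. Bystander.
- plate_low: Lower of two stacked white plates, 200 mm across, 20 mm high, origin under its foot. Bystander.
- plate_high: Upper plate of the stack, 200 mm across, origin under its foot. Bystander.
- tongs: Red and steel kitchen tongs, 255 mm tall, standing upright in a steel spring clip on a wooden foot 110 mm square; origin under their lower end, 12 mm above the shelf. Bystander.

How it is judged:
By the outcome, as a careful person would: the job done as asked, in the order asked, and still so for the second after the job is handed in, with the robot touching nothing.
It also fails if it takes over 51 s, if anything falls off the work surface, if the arm or the gripper's body presses on something with over 40 N, if the wrist force passes 120 N, or if a joint passes its speed limit or range.

## Working session

There is one attempt and no reset: what is moved stays moved. The work goes in short steps, Python scripts to look and compute and a shell command to move; the robot and the scene stay as the last step left them, time stands still between calls to the robot, and variables do not carry over. Pictures are saved under pics/ and viewed, at most 10 in all, crops included, and the job is handed in when it is done.

```bash
mkdir -p pics; python3 - <<'E'
from station import manip
import cv2,numpy as np
np.set_printoptions(precision=4,suppress=True)
for n in("scene","top"):
    cv2.imwrite(f"pics/{n}0.png",cv2.cvtColor(manip.read_camera(n),cv2.COLOR_RGB2BGR))
    c=manip.get_calibration(n);print(n,c["fx"],c["fy"],c["cx"],c["cy"]);print(np.array(c["T"]))
s=manip.sense();print(s["t"],s["tool_pos"],s["eef_rot"],s["force"],s["grip_width"])
E
```

```text
scene 479.5276251082217 479.5276251082217 279.5621979405921 212.37865545558137
[[-0.8796  0.392  -0.2695  0.9262]
 [ 0.4756  0.7132 -0.515   0.6372]
 [-0.0096 -0.5812 -0.8137  1.2089]
 [ 0.      0.      0.      1.    ]]
top 407.04742779975453 407.04742779975453 279.6772221667605 207.25639296071972
[[ 0.0907 -0.9723  0.2156  0.3051]
 [-0.9959 -0.0886  0.0194 -0.096 ]
 [ 0.0003 -0.2165 -0.9763  1.3862]
 [ 0.      0.      0.      1.    ]]
0.1 [0.287  0.5826 0.2045] [ 0.2269  0.9739 -0.0008 -0.0003] [ 0.8497  0.2565 -0.6998] 0.09421084323026326
```

View pics/scene0.png

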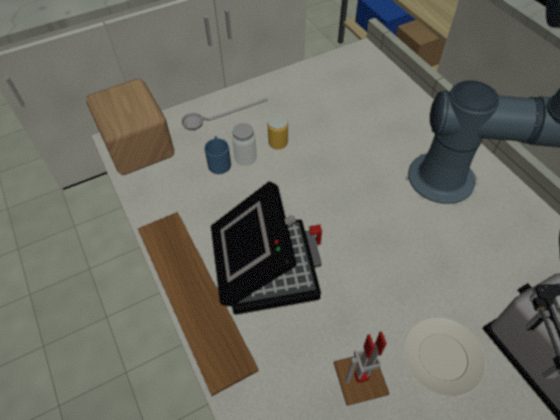

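View pics/top0.png

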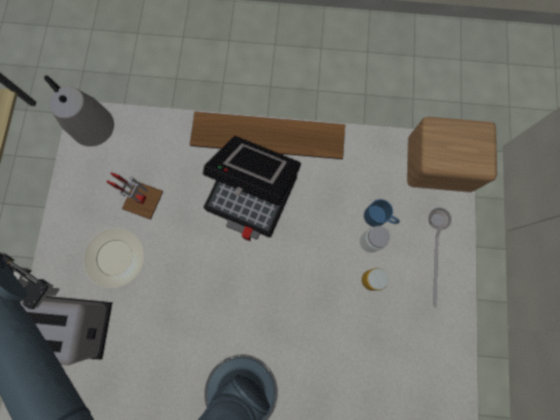

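The top picture shows the iron at about (250,185), latch red at (248,233), yawed a little. In the scene picture the lid is at (250,245) and the latch at (316,234). Bystanders are far off. Next, enlarged crops.

```bash
python3 - <<'E'
import cv2
a=cv2.imread("pics/top0.png")[130:245,190:310];b=cv2.imread("pics/scene0.png")[175:315,200:335]
cv2.imwrite("pics/tc.png",cv2.resize(a,None,fx=5,fy=5,interpolation=cv2.INTER_CUBIC))
cv2.imwrite("pics/sc.png",cv2.resize(b,None,fx=4,fy=4,interpolation=cv2.INTER_CUBIC))
E
```

```text
(no output)
```

View pics/tc.png

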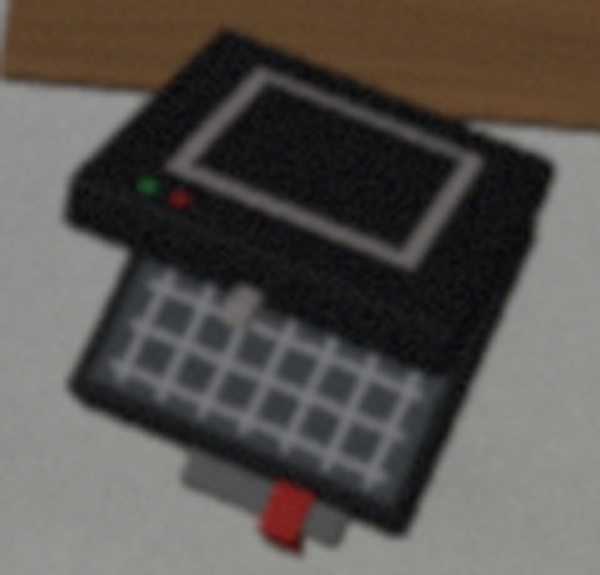

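View pics/sc.png

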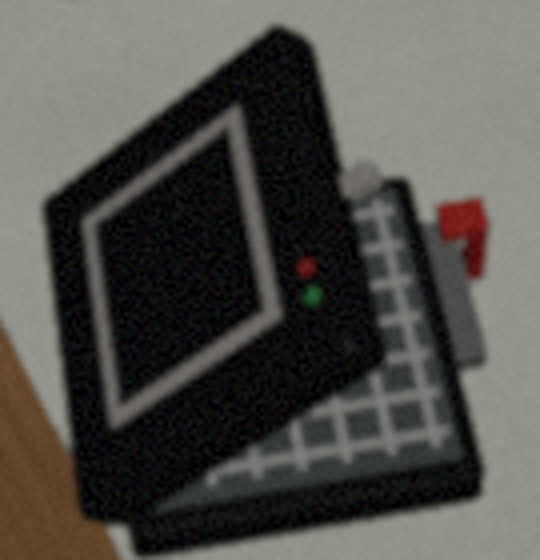

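The top crop shows the base's front corners at about (75,390) and (405,525), the tongue at (240,305) and the latch top at about (287,510). The scene crop shows the base front at (405,185) and (478,470), the tongue at (365,180) and the latch at (463,218). I'll fit a model to these points.

```bash
cat >fit.py <<'E'
import cv2,numpy as np
from scipy.optimize import least_squares
from station import manip
np.set_printoptions(precision=4,suppress=True)
C={n:manip.get_calibration(n) for n in("scene","top")}
def proj(n,P):
    c=C[n];T=np.linalg.inv(np.array(c["T"]));p=T[:3,:3]@P+T[:3,3]
    return np.array([c["fx"]*p[0]/p[2]+c["cx"],c["fy"]*p[1]/p[2]+c["cy"]])
def world(p,kind,l):
    x,y,yaw,a,s=p;l=np.array(l)/1000.
    if kind=="lid": l=np.array([.12+l[0]*np.cos(a)+l[2]*np.sin(a),l[1],.061-l[0]*np.sin(a)+l[2]*np.cos(a)])
    if kind=="latch": l=l+[-.152,s,.1]   # s: latch y in iron frame
    c,d=np.cos(yaw),np.sin(yaw)
    return np.array([x+c*l[0]-d*l[1],y+d*l[0]+c*l[1],l[2]])
def full(n,u,v):
    return np.array([(u+.5)/5-.5+190,(v+.5)/5-.5+130]) if n=="top" else np.array([(u+.5)/4-.5+200,(v+.5)/4-.5+175])
E
cat >run.py <<'E'
from fit import *
O=[("top","base",(-120,125,58),72,385),("top","base",(-120,-125,58),408,522),
("top","lid",(0,125,45),225,30),("top","lid",(0,-125,45),553,160),("top","lid",(-240,125,45),72,178),
("top","lid",(-262,0,12),235,318),("top","latch",(11,0,0),288,505),
("scene","base",(-120,125,58),480,468),("scene","base",(-120,-125,58),408,182),("scene","base",(120,125,0),138,553),
("scene","lid",(0,-125,45),47,203),("scene","lid",(0,125,45),83,518),("scene","lid",(-240,-125,45),278,28),("scene","lid",(-240,125,5),380,360),
("scene","lid",(-262,0,12),375,180),("scene","latch",(11,0,0),463,218)]
f=lambda p:np.concatenate([proj(n,world(p,k,l))-full(n,u,v) for n,k,l,u,v in O])
r=least_squares(f,[.7,0,-.2,.7,-.05],loss="soft_l1");p=r.x;print(p)
for o,e in zip(O,r.fun.reshape(-1,2) if False else f(p).reshape(-1,2)):print(o[:3],e)
for nm,k,l in(("press","lid",(-200,0,45)),("hinge","lid",(0,0,0)),("latch","latch",(0,0,0)),("frontedge","lid",(-240,0,45))):print(nm,world(p,k,l))
np.save("p.npy",p)
E
python3 run.py
```

```text
[ 0.6489  0.0334 -0.3144  0.7288 -0.0481]
('top', 'base', (-120, 125, 58)) [-2.2084  1.0832]
('top', 'base', (-120, -125, 58)) [-0.793   2.9428]
('top', 'lid', (0, 125, 45)) [-0.3561 -1.8013]
('top', 'lid', (0, -125, 45)) [ 2.2555 -0.0892]
('top', 'lid', (-240, 125, 45)) [-1.2902 -0.0363]
('top', 'lid', (-262, 0, 12)) [0.0191 0.9305]
('top', 'latch', (11, 0, 0)) [-1.7836  1.0102]
('scene', 'base', (-120, 125, 58)) [1.1364 0.983 ]
('scene', 'base', (-120, -125, 58)) [-0.4414 -3.8812]
('scene', 'base', (120, 125, 0)) [-1.9323  4.4317]
('scene', 'lid', (0, -125, 45)) [-3.7704 -1.919 ]
('scene', 'lid', (0, 125, 45)) [-3.3985  0.0947]
('scene', 'lid', (-240, -125, 45)) [-0.4052 -3.7403]
('scene', 'lid', (-240, 125, 5)) [3.5959 0.8953]
('scene', 'lid', (-262, 0, 12)) [-0.6031 -2.8043]
('scene', 'latch', (11, 0, 0)) [-0.6447 -0.4392]
press [0.6496 0.0331 0.2278]
hinge [ 0.763  -0.0037  0.061 ]
latch [0.4894 0.0346 0.1   ]
frontedge [0.6212 0.0423 0.2544]
```

The fit is good: leftover errors of up to about 4 px point outward, as rounded corners would give. Lid angle is about 0.73 and latch travel about 7 mm. Now the waypoints in tool-frame shifts.

```bash
cat >plan.py <<'E'
from fit import *
from scipy.spatial.transform import Rotation as Ro
import sys
def plan(pts,turn=0.):
    s=manip.sense();R=Ro.from_quat(s["eef_rot"])*Ro.from_rotvec([0,0,np.radians(turn)])
    q=np.array(s["tool_pos"]);x=R.as_matrix()
    print("t",s["t"],"pos",q,"F",np.array(s["force"]),"axes x",x[:,0],"y",x[:,1],"z",x[:,2])
    for w in pts:
        w=np.array(w);print(w,"->",np.round(1000*x.T@(w-q),1));q=w
def yawerr(p):
    s=manip.sense();y=Ro.from_quat(s["eef_rot"]).as_matrix()[:,1]
    return -np.degrees((p[2]+np.pi/2)-np.arctan2(y[1],y[0]))
E
python3 - <<'E'
from plan import *
p=np.load("p.npy");t=yawerr(p);print("turn",t)
s=manip.sense();a=np.array(s["tool_pos"])
P=lambda ang,up=0:world(np.r_[p[:3],ang,0],"lid",(-200,0,45))+[0,0,up]
w=P(p[3]);
pts=[a+[0,0,.12],[w[0],w[1],a[2]+.12],w+[0,0,.025]]+[P(v) for v in np.linspace(p[3],0,7)]
plan(pts,t)
for n,u,v,z in(("top",130,190,.15),("top",116,258,.03)):
    c=C[n];T=np.array(c["T"]);d=T[:3,:3]@[(u-c["cx"])/c["fx"],(v-c["cy"])/c["fy"],1];print(T[:3,3]+d*(z-T[2,3])/d[2])
E
```

```text
turn -8.217926523369524
t 0.1 pos [0.287  0.5826 0.2045] F [ 0.8497  0.2565 -0.6998] axes x [-0.951   0.3092  0.0005] y [ 0.3092  0.951  -0.0016] z [-0.001  -0.0014 -1.    ]
[0.287  0.5826 0.3245] -> [   0.1   -0.2 -120. ]
[0.6496 0.0331 0.3245] -> [-514.8 -410.5    0.4]
[0.6496 0.0331 0.2528] -> [-0.   0.1 71.7]
[0.6496 0.0331 0.2278] -> [-0.  0. 25.]
[0.6312 0.0391 0.2121] -> [19.3  0.  15.7]
[0.6148 0.0444 0.1942] -> [17.3  0.  17.9]
[0.6005 0.0491 0.1743] -> [15.   0.  19.9]
[0.5887 0.0529 0.1528] -> [12.5  0.  21.5]
[0.5794 0.056  0.1299] -> [ 9.8  0.  22.9]
[0.5728 0.0581 0.106 ] -> [ 6.9  0.  23.9]
[0.5908 0.4016 0.15  ]
[0.3834 0.4565 0.03  ]
```

```bash
python3 -m pendant '0 0 -40 0 0 0 0; 0 0 -40 0 0 0 0; 0 0 -40 0 0 -4.1 0; 0 0 0 0 0 -4.1 0; -30 -24 0 0 0 0 0; -35 -28 0 0 0 0 0; -35 -28 0 0 0 0 0; -35 -28 0 0 0 0 0; -35 -28 0 0 0 0 0; -35 -28 0 0 0 0 0; -35 -28 0 0 0 0 0; -35 -28 0 0 0 0 0'; python3 -m pendant '-35 -28 0 0 0 0 0; -35 -28 0 0 0 0 0; -35 -28 0 0 0 0 0; -35 -28 0 0 0 0 0; -35 -28 0 0 0 0 0; -35 -28 0 0 0 0 0; -30 -24 0 0 0 0 0; -20 -16 0 0 0 0 0; -15 -10 0 0 0 0 0; 0 0 0 0 0 0 0; 0 0 0 0 0 0 0'
python3 - <<'E'
from plan import *
p=np.load("p.npy");print(yawerr(p))
w=world(p,"lid",(-200,0,45));plan([w+[0,0,.08],w+[0,0,.02]])
E
```

```text
t: 1.6
tool_pos: [0.4811, 0.2874, 0.325]
eef_rot: [0.157, 0.988, -0.0, -0.0]
force: [0.5, -0.1, -0.2]
grip_width: 0.0008
grip_force: 0.0
t: 2.98
tool_pos: [0.6744, -0.0026, 0.3255]
eef_rot: [0.156, 0.988, 0.0, -0.0]
force: [0.5, 1.1, -0.3]
grip_width: 0.0004
grip_force: 0.0
0.04130658689898598
t 2.975 pos [ 0.6744 -0.0026  0.3255] F [ 0.4659  1.0875 -0.3391] axes x [-0.9512  0.3085  0.0003] y [0.3085 0.9512 0.0003] z [-0.0002  0.0003 -1.    ]
[0.6496 0.0331 0.3078] -> [34.6 26.4 17.8]
[0.6496 0.0331 0.2478] -> [-0. -0. 60.]
```

```bash
python3 -m pendant '18 13 9 0 0 0 0; 17 13 9 0 0 0 0; 0 0 20 0 0 0 0; 0 0 20 0 0 0 0; 0 0 20 0 0 0 0; 0 0 0 0 0 0 0'
python3 -m pendant '0 0 5 0 0 0 0; 0 0 5 0 0 0 0; 0 0 5 0 0 0 0;0 0 0 0 0 0 0'
python3 -m pendant '0 0 4 0 0 0 0; 0 0 4 0 0 0 0;0 0 0 0 0 0 0'
```

```text
t: 3.72
tool_pos: [0.6483, 0.0316, 0.2442]
eef_rot: [0.157, 0.988, -0.0, -0.003]
force: [0.3, -0.4, 0.7]
grip_width: 0.0001
grip_force: 0.0
t: 4.22
tool_pos: [0.6498, 0.0319, 0.2327]
eef_rot: [0.157, 0.988, 0.0, 0.0]
force: [0.3, -0.7, 1.5]
grip_width: 0.0007
grip_force: 0.7
t: 4.6
tool_pos: [0.6492, 0.032, 0.2239]
eef_rot: [0.157, 0.988, 0.0, -0.0]
force: [0.8, -0.5, 2.5]
grip_width: 0.0002
grip_force: 0.7
```

Contact came at about the expected height. Now I follow the lid's arc down.

```bash
python3 -m pendant '9 0 7 0 0 0 0; 9 0 7 0 0 0 0; 8.5 0 9 0 0 0 0; 8.5 0 9 0 0 0 0; 7.5 0 10 0 0 0 0; 7.5 0 10 0 0 0 0; 0 0 0 0 0 0 0'
python3 -m pendant '6 0 11 0 0 0 0; 6 0 11 0 0 0 0; 5 0 11 0 0 0 0; 5 0 11 0 0 0 0; 0 0 0 0 0 0 0'
python3 -m pendant '3 0 8 0 0 0 0; 2 0 6 0 0 0 0; 0 0 0 0 0 0 0'
```

```text
t: 5.48
tool_pos: [0.6004, 0.0478, 0.1709]
eef_rot: [0.157, 0.988, 0.0, -0.002]
force: [0.4, -0.4, -0.2]
grip_width: 0.0005
grip_force: 0.0
t: 6.1
tool_pos: [0.5796, 0.0545, 0.1268]
eef_rot: [0.157, 0.988, -0.0, -0.002]
force: [0.1, -0.1, -0.4]
grip_width: 0.0006
grip_force: 0.0
t: 6.48
tool_pos: [0.5757, 0.0558, 0.1138]
eef_rot: [0.157, 0.988, -0.0, -0.001]
force: [0.5, -1.2, 1.0]
grip_width: 0.0002
grip_force: 0.0
```

```bash
cat >snap.py <<'E'
from fit import *
import sys
i=sys.argv[1]
a=manip.read_camera("top")[130:245,190:310];b=manip.read_camera("scene")[175:315,200:335]
a=cv2.resize(a,(400,383),interpolation=cv2.INTER_CUBIC);b=cv2.resize(b,(369,383),interpolation=cv2.INTER_CUBIC)
cv2.imwrite(f"pics/{i}.png",cv2.cvtColor(np.hstack([a,b]),cv2.COLOR_RGB2BGR))
E
python3 snap.py s1
```

```text
(no output)
```

View pics/s1.png

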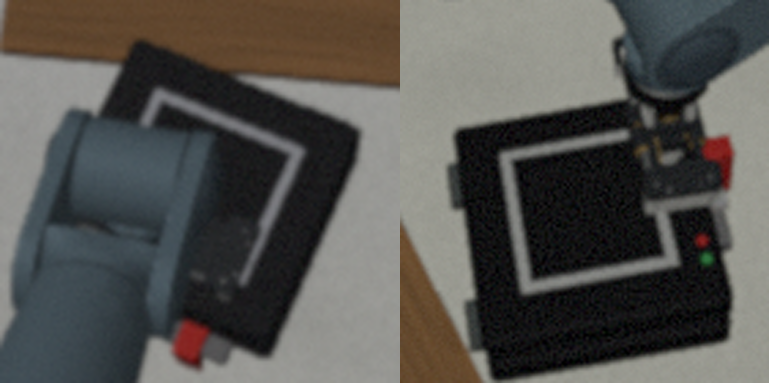

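The lid has followed and is almost shut, with the latch still clear at its right in the left crop (190,343). I press on slowly to the stop.

```bash
python3 -m pendant '1 0 4 0 0 0 0; 0 0 3 0 0 0 0; 0 0 0 0 0 0 0'
python3 -m pendant '0 0 2 0 0 0 0; 0 0 0 0 0 0 0'
python3 -m pendant '0 0 2 0 0 0 0; 0 0 0 0 0 0 0'
```

```text
t: 6.95
tool_pos: [0.5751, 0.0561, 0.107]
eef_rot: [0.157, 0.988, -0.0, -0.0]
force: [-0.4, 0.4, 0.1]
grip_width: 0.0007
grip_force: 0.0
t: 7.2
tool_pos: [0.5754, 0.056, 0.1062]
eef_rot: [0.157, 0.988, -0.0, -0.0]
force: [-2.6, 0.4, 5.2]
grip_width: 0.0001
grip_force: 2.6
t: 7.45
tool_pos: [0.5754, 0.056, 0.1061]
eef_rot: [0.157, 0.988, -0.0, -0.0]
force: [-8.8, 1.0, 14.6]
grip_width: 0.0005
grip_force: 7.7
```

The stop is reached: force rises with no travel, at z = 0.106. I lift off and plan the latch push.

```bash
python3 -m pendant '0 0 -10 0 0 0 0; 0 0 -25 0 0 0 0; 0 0 -30 0 0 0 0; 0 0 0 0 0 0 0'
python3 - <<'E'
from plan import *
p=np.load("p.npy")
B=lambda y,z,x=-154:world(p,"base",(x,y,z))
plan([B(-100,170),B(-100,66),B(p[4]*1000-13-13,66),B(-26,66),B(-21,66)]);print(yawerr(p))
E
```

```text
t: 7.95
tool_pos: [0.5772, 0.0558, 0.171]
eef_rot: [0.157, 0.988, 0.0, 0.003]
force: [0.3, -0.5, 0.2]
grip_width: 0.0004
grip_force: 0.0
t 7.95 pos [0.5772 0.0558 0.171 ] F [ 0.2646 -0.5331  0.2336] axes x [-0.9509  0.3095 -0.0055] y [0.3095 0.9509 0.0012] z [ 0.0056 -0.0006 -1.    ]
[ 0.4715 -0.0141  0.17  ] -> [ 78.8 -99.2   0.5]
[ 0.4715 -0.0141  0.066 ] -> [  0.6  -0.1 104. ]
[0.4795 0.0105 0.066 ] -> [ 0.  25.9  0. ]
[0.4944 0.0563 0.066 ] -> [ 0.  48.1  0.1]
[0.4959 0.061  0.066 ] -> [0. 5. 0.]
-0.019212481723402446
```

```bash
python3 -m pendant '20 -25 0 0 0 0 0; 20 -25 0 0 0 0 0; 20 -25 0 0 0 0 0; 19 -24 0 0 0 0 0; 0 0 0 0 0 0 0; 0 0 0 0 0 0 0'
python3 snap.py s2
python3 -c "
from plan import *
p=np.load('p.npy');plan([world(p,'base',(-154,-100,170)),world(p,'base',(-154,-100,66))])"
```

```text
t: 8.7
tool_pos: [0.4698, -0.0134, 0.1679]
eef_rot: [0.157, 0.988, 0.0, -0.0]
force: [0.1, -0.2, -0.1]
grip_width: 0.0006
grip_force: 0.0
t 8.8 pos [ 0.4701 -0.0132  0.1682] F [ 0.0967 -0.0126  0.7444] axes x [-0.9511  0.3089  0.0002] y [0.3089 0.9511 0.0001] z [-0.0002  0.0002 -1.    ]
[ 0.4715 -0.0141  0.17  ] -> [-1.6 -0.4 -1.8]
[ 0.4715 -0.0141  0.066 ] -> [ -0.  -0. 104.]
```

View pics/s2.png

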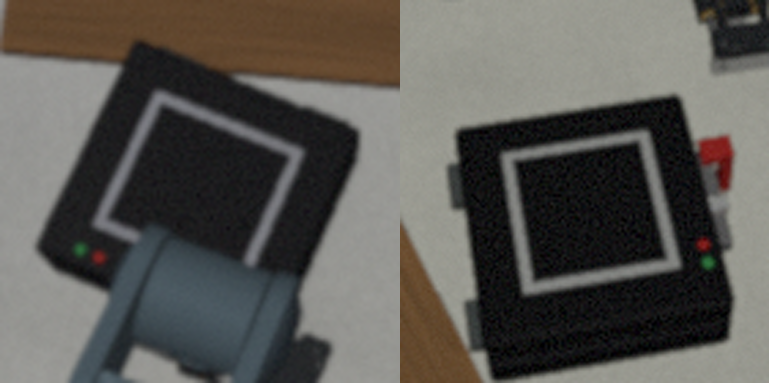

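The lid is shut and the tongue shows beside the latch (715,205), with the latch still to its right (716,155). A quick refit on the lid corners checks whether the iron has moved.

```bash
python3 - <<'E'
from plan import *
p0=np.load("p.npy")
O=[("top","lid",(0,125,45),137,38),("top","lid",(0,-125,45),359,130),("top","lid",(-240,125,45),37,245),
("scene","lid",(0,-125,45),57,130),("scene","lid",(-240,-125,45),281,96),("scene","base",(120,125,0),93,380),("scene","base",(-120,125,58),330,300+10),("scene","latch",(11,0,0),716-400,150)]
def px(n,u,v):
    k=400/120 if n=="top" else 369/135
    return np.array([(u+.5)/k-.5,(v+.5)/k-.5])+([190,130] if n=="top" else [200,175])
f=lambda q:np.concatenate([proj(n,world(np.r_[q[:3],0,q[3]],k,l))-px(n,u,v) for n,k,l,u,v in O])
r=least_squares(f,np.r_[p0[:3],p0[4]],loss="soft_l1");print(p0,r.x);print(f(r.x).reshape(-1,2))
E
```

```text
[ 0.6489  0.0334 -0.3144  0.7288 -0.0481] [ 0.6466  0.0323 -0.3163 -0.0436]
[[-0.269  -0.2467]
 [ 2.1238  0.4683]
 [-1.5196  1.9464]
 [-2.1354 -3.4189]
 [-0.2538 -3.7715]
 [-1.0224  2.8156]
 [ 0.7977  3.8923]
 [ 0.3492 -0.0894]]
```

The iron has not moved, within about 2 mm. I descend beside the latch, then push.

```bash
python3 -m pendant '0 0 30 0 0 0 0; 0 0 30 0 0 0 0; 0 0 25 0 0 0 0; 0 0 17 0 0 0 0; 0 0 0 0 0 0 0; 0 10 0 0 0 0 0; 0 8 0 0 0 0 0; 0 0 0 0 0 0 0'
python3 -m pendant '0 4 0 0 0 0 0; 0 4 0 0 0 0 0; 0 4 0 0 0 0 0; 0 4 0 0 0 0 0; 0 0 0 0 0 0 0'
python3 -m pendant '0 6 0 0 0 0 0; 0 6 0 0 0 0 0; 0 6 0 0 0 0 0; 0 6 0 0 0 0 0; 0 0 0 0 0 0 0'
```

```text
t: 9.8
tool_pos: [0.4758, 0.0041, 0.0672]
eef_rot: [0.156, 0.988, -0.0, 0.001]
force: [-1.2, -0.5, 0.2]
grip_width: 0.0004
grip_force: 0.0
t: 10.42
tool_pos: [0.4802, 0.0191, 0.0664]
eef_rot: [0.157, 0.988, 0.0, 0.0]
force: [-0.2, 0.2, 0.8]
grip_width: 0.0006
grip_force: 0.0
t: 11.05
tool_pos: [0.4876, 0.0422, 0.0663]
eef_rot: [0.156, 0.988, 0.0, -0.0]
force: [-0.4, 0.8, 0.1]
grip_width: 0.0003
grip_force: 0.0
```

```bash
python3 -m pendant '0 5 0 0 0 0 0; 0 5 0 0 0 0 0; 0 0 0 0 0 0 0'
python3 -m pendant '0 3 0 0 0 0 0; 0 0 0 0 0 0 0'
python3 -m pendant '0 2 0 0 0 0 0; 0 0 0 0 0 0 0'; python3 snap.py s3
```

```text
t: 11.42
tool_pos: [0.4906, 0.0515, 0.0663]
eef_rot: [0.157, 0.988, 0.0, -0.0]
force: [-0.7, -0.1, -0.4]
grip_width: 0.0001
grip_force: 0.0
t: 11.68
tool_pos: [0.4915, 0.0541, 0.0664]
eef_rot: [0.157, 0.988, 0.0, -0.0]
force: [-0.2, 0.2, -0.7]
grip_width: 0.0004
grip_force: 0.4
t: 11.92
tool_pos: [0.4921, 0.0559, 0.0664]
eef_rot: [0.157, 0.988, 0.0, -0.0]
force: [-1.2, -1.0, -0.2]
grip_width: 0.0006
grip_force: 0.7
```

View pics/s3.png

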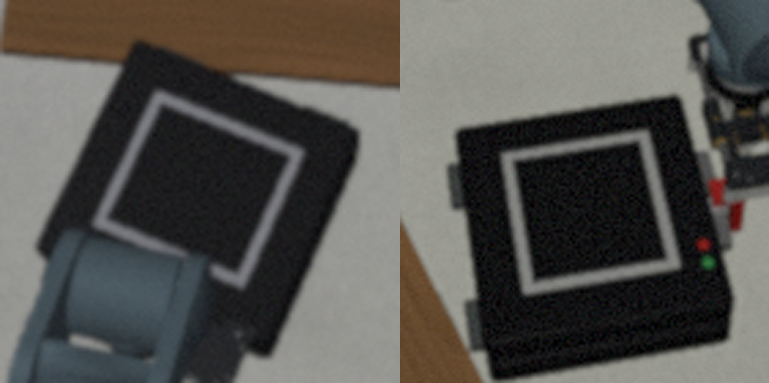

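The latch is moving with the finger and the iron is still in place. I go on in small steps to the stop.

```bash
python3 -m pendant '0 2 0 0 0 0 0; 0 0 0 0 0 0 0'
python3 -m pendant '0 1.5 0 0 0 0 0; 0 0 0 0 0 0 0'
```

```text
t: 12.28
tool_pos: [0.4927, 0.0578, 0.0664]
eef_rot: [0.157, 0.988, 0.0, -0.0]
force: [-2.0, -1.0, -1.7]
grip_width: 0.0008
grip_force: 0.7
t: 12.52
tool_pos: [0.4929, 0.0586, 0.0664]
eef_rot: [0.156, 0.988, -0.001, -0.0]
force: [-2.4, -3.6, 0.1]
grip_width: 0.0008
grip_force: 2.5
```

```bash
python3 -m pendant '0 1 0 0 0 0 0; 0 0 0 0 0 0 0'
python3 -m pendant '0 0.5 0 0 0 0 0; 0 0 0 0 0 0 0'
```

```text
t: 12.78
tool_pos: [0.493, 0.0586, 0.0665]
eef_rot: [0.156, 0.988, -0.002, -0.001]
force: [-4.6, -8.2, 1.7]
grip_width: 0.0005
grip_force: 4.5
t: 13.02
tool_pos: [0.4931, 0.0588, 0.0665]
eef_rot: [0.156, 0.988, -0.002, -0.001]
force: [-4.1, -8.9, 1.8]
grip_width: 0.0007
grip_force: 5.2
```

The stop is reached. I back off sideways, then go up and away.

```bash
python3 -m pendant '0 -8 0 0 0 0 0; 0 -20 0 0 0 0 0; 0 -20 0 0 0 0 0; 0 0 -30 0 0 0 0; 0 0 -40 0 0 0 0; 0 0 -40 0 0 0 0; 0 -40 -40 0 0 0 0; 0 -40 0 0 0 0 0; 0 -40 0 0 0 0 0; 0 -40 0 0 0 0 0;0 -40 0 0 0 0 0; 0 0 0 0 0 0 0'; python3 snap.py s4
```

```text
t: 14.52
tool_pos: [0.4167, -0.1769, 0.2168]
eef_rot: [0.159, 0.987, 0.0, 0.001]
force: [-0.1, -0.3, 0.7]
grip_width: 0.0007
grip_force: 0.0
```

View pics/s4.png

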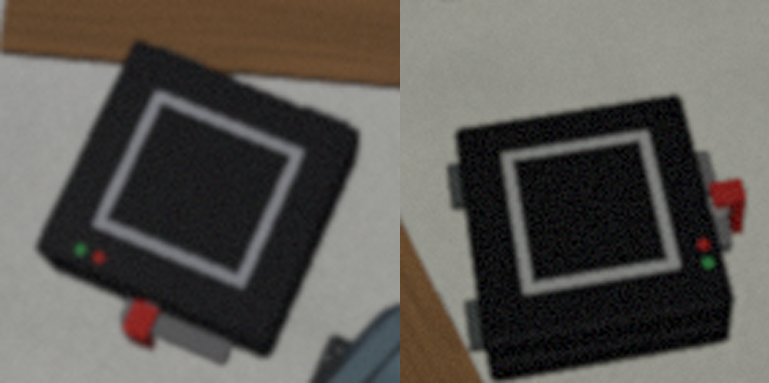

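```bash
python3 - <<'E'
from fit import *
p=np.r_[np.load("p.npy")[:3],0,0]
for y in(-.01,0):
    p[4]=y
    a=proj("top",world(p,"latch",(11,0,0)));b=proj("scene",world(p,"latch",(11,0,0)))
    print(y,(a-[190,130])*400/120,(b-[200,175])*369/135+[400,0])
E
```

```text
-0.01 [148.5635 323.2379] [722.086  178.0128]
0 [139.1012 319.1913] [724.3619 186.396 ]
```

The latch is at (142,320) and (727,188), which matches full travel centred on the tongue.

```bash
python3 -c "
from station import manip
print(manip.job_done())"
```

```text
the job is handed in; nothing more can be done
None
```

The lid was pushed down to its stop first, then the latch across to its stop over the tongue; the iron stayed in place to within about 2 mm, the hand is clear, and the job was handed in at about 15 s (no verdict was returned).

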